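# Empty the wheel nuts out of the fallen tin and stand it up

### The arm

A 6-joint arm with a two-finger parallel gripper is mounted at the origin on the work surface. World frame = base frame: x ahead of the robot, y to its left, z up, the work surface at z = 0. Lengths are in m, angles in rad, forces in N, time in s.
With the tool pointing down it reaches from about 0.35 to 0.775 m from the base axis. Payload 7.3 kg.
Tool frame: the origin (TCP) lies on the centre line of the jaws, within the pads' length; the fingertips stand 25 mm ahead of it and the grasp point (between the pads) lies 6 mm ahead of it; z points along the fingers, y is the line along which they close (so a half turn about z gives the same grasp; the last joint's range is limited). The gripper opens to 92 mm and grips with 3 to 60 N. Pads are 19 mm wide; open, the fingers measure 130 mm over their backs; the gripper's body (75 mm by 190 mm) begins 47 mm behind the grasp point.
Start: joints at [1.105, 0.342, 1.524, -0, 1.275, -0.146], TCP at [0.165, 0.498, 0.252] pointing down, gripper open.
Joint ranges: [-2.53, 2.53], [-0.77, 2.02], [0.04, 2.7], [-1, 4.14], [0.28, 2.66], [-3.11, 3.11]. Speed limits (rad/s): [2.57, 2.57, 3.14, 3.14, 3.14, 3.14].

### API

Orientations are given as [roll, pitch, yaw] about the fixed x, y, z axes, in that order (R = Rz(yaw) Ry(pitch) Rx(roll)).
In Python, from cell import status, read_camera, camera_info, ticket, models gives the robot as it stands.
- The arm moves only by the tool send_rows, never from a script. Its argument "plan" is a list of rows, each an object with "offset": the shift along the tool's x, y, z in mm, a list of three; "yaw": the turn about the tool's z in rad. In form: [{"offset": [dx, dy, dz], "yaw": yaw}, ...]. A call has 1 to 20 rows; each row shifts and turns the commanded pose from where the row before left it, along the tool's axes as they then stand; what a row does not reach is not made up. A row lasts 1/10 s, in which the tool goes at most 50 mm and 8.59 degrees, less where a joint would pass 70% of its speed; a pose out of reach is approached as far as the arm can. A call is refused whole if a number of a shift passes 50 or a number of a turn 0.15, either way. A call with a gripper value outside its range is refused whole. "hand" is the closure, from 0 (fully open) to 1 (shut), set as the call begins (left out, the last holds). The fingers move at their own pace and stop on an object; "squeeze" is the grip in N (left out, the last holds). Time passes only in rows, so rows that do not move let the fingers close. It gives the time, the measured TCP pose, the force, the opening and the grip force at its end, in the units of the state.
- status.observe(): the state, without advancing time (a new reading comes with each control period).
- read_camera(name): name is "scene" or "top" or "wrist"; returns the picture (384x512x3 uint8, red, green, blue); there is no depth.
- camera_info(name): a dict with "vfov" (degrees; the focal length in pixels is half the picture's height over the tangent of half this angle, whatever the lens; pixels are square), "cx", "cy" (the principal point, pixels), "origin" and "attitude" of the camera in the world. Camera axes: x right, y down, z forward; pixel columns grow to the right and rows downward; lengths in m; the calibration is good to about 2 mm. A picture is of the moment at which its call begins: read the wrist's pose just before it. camera_info takes no time and is no camera call; for the wrist camera it gives the pose at the moment of the call.
- ticket.hand_in(): hands the job in; it is judged then, once.
Trained networks look in the newest picture that a camera, given by its name, has taken for a name from the list of things; names that differ only in an ending like _2 or _b are one class to them, and where a whole thing is asked for, a point or a joint stands for the part that bears it (a point fixed in the world has none). Each returns a list of dicts, best first, with "conf" (0 to 1); they miss things now and then, are a little off and sometimes report something else, mostly with a low value. They report only what shows in the picture. A call takes as long as a camera call.
- models.regions_of(camera, label): "mask" (384x512 bool, what is visible of it) and "extent" ([left, top, right, bottom] in pixels, round what is visible of it).
The state is a dict: "time": time; "qpos": joint angles; "qvel": joint speeds; "joint_efforts": joint torques, N m; "tool_pos": TCP position; "tool_rot": TCP orientation; "contact_force": force on the tool from outside, world axes, zero at the start; "torque": the same for the moment, N m; "opening": finger opening in m; "grip_force": force on a finger pad.
Only numpy, scipy, OpenCV 4.12 (cv2) and the standard library are available. Lean on these libraries where they do the work, as an engineer would, in place of code of your own. Each camera call takes 0.05 s, during which the arm holds its last target. There are 200 camera calls.

### The job

The square steel tin lies on its side on the bench with four wheel nuts in it. Tip the tin so that all four nuts land in the aluminium tray, then stand the empty tin upright, open end up, on the black rubber mat and let go of it. Leave everything else on the bench where it is.

Things in the scene. Friction and masses are not known exactly. Their poses are not given: they have to be found in the camera images.
- tin_center (a point): centre of the loose tin: steel square tube, one end closed, 105 mm long, 56 x 56 mm outside, 3 mm walls, about 0.16 kg empty. Its x axis runs lengthwise from closed base to open mouth, y and z square to its sides. It starts lying on its side, z up, centre 28 mm over the bench, mouth to the robot's left (from 15 degrees away from the robot to 50 degrees towards it)
- tin_mouth (a point): centre of the tin's open mouth, 52.5 mm from its centre along its x; a bright folded rim 8 mm wide marks this end
- tin_base (a point): centre of the outside of the tin's closed base, 52.5 mm from its centre against its x; the face that the tin must stand on; a darker seam 10 mm wide marks this end
- nut0_center (a point): centre of a loose dark steel wheel nut, hexagonal, 22 mm across the corners and 22 mm tall with a cone on top, about 40 g; all four (nut0 to nut3) start inside the tin, towards its base, and slide out when the mouth points steeply down
- nut1_center (a point): centre of a loose dark steel wheel nut, hexagonal, 22 mm across the corners and 22 mm tall with a cone on top, about 40 g; all four (nut0 to nut3) start inside the tin, towards its base, and slide out when the mouth points steeply down
- nut2_center (a point): centre of a loose dark steel wheel nut, hexagonal, 22 mm across the corners and 22 mm tall with a cone on top, about 40 g; all four (nut0 to nut3) start inside the tin, towards its base, and slide out when the mouth points steeply down
- nut3_center (a point): centre of a loose dark steel wheel nut, hexagonal, 22 mm across the corners and 22 mm tall with a cone on top, about 40 g; all four (nut0 to nut3) start inside the tin, towards its base, and slide out when the mouth points steeply down
- tray: shallow open aluminium tray fixed to the bench, 190 mm (its x) by 170 mm (its y) outside, 50 mm high, 4 mm walls; the origin is the centre of its underside, z up
- mat: flat black square rubber mat fixed to the bench, 160 x 160 mm, 4 mm thick; the origin is the centre of its underside, on the bench, z up
- tape: bystander: roll of masking tape lying flat, 100 mm across, 25 mm high; origin at the centre of its underside
- jar: bystander: closed white jar, 56 mm across, 45 mm high; origin at the centre of its underside
- wrench: bystander: steel wrench lying flat between the robot and the tin's area; origin at its underside
- screwdriver: bystander: screwdriver lying between the robot and the tin's area; origin at its underside
- spray: bystander: short spray can, 66 mm across, 120 mm high, standing at the left; origin at the centre of its underside
- oil: bystander: grey oil bottle, 68 mm across, 140 mm high, standing at the right; origin at the centre of its underside

How it is judged:
By the outcome, as a careful person would: the job done as asked, in the order asked, and still so for the second after the job is handed in, with the robot touching nothing.
It also fails if it takes over 64 s, if anything falls off the work surface, if the arm or the gripper's body presses on something with over 40 N, if the wrist force passes 120 N, or if a joint passes its speed limit or range.

## Working session

There is one attempt and no reset: what is moved stays moved. The work goes in short steps, Python scripts to look and compute and a tool call to move; the robot and the scene stay as the last step left them, time stands still between calls to the robot, and variables do not carry over. Pictures are saved under pics/ and viewed, at most 10 in all, crops included, and the job is handed in when it is done.

Besides the shell and the picture viewer there is one more tool, called after "Request:" as name([rows], argument=value, ...), one row to a line, values as JSON. send_rows: Moves the arm, as the interface text tells. Its arguments: {"type":"object","properties":{"plan":{"type":"array"},"hand":{"type":"number"},"squeeze":{"type":"number"}},"required":["plan"]}

```bash
mkdir -p pics; cat > h.py <<'E'
import numpy as np, cv2
from scipy.spatial.transform import Rotation as R
from cell import status, read_camera, camera_info, ticket, models
def cam(n):
    c=camera_info(n); f=192/np.tan(np.radians(c['vfov'])/2); a=np.array(c['attitude'])
    M=a if a.shape==(3,3) else R.from_euler('xyz',a).as_matrix()
    return f,c['cx'],c['cy'],np.array(c['origin']),M
def ray(n,u,v,z,c=None):
    f,cx,cy,o,M=c or cam(n); d=M@np.array([(u-cx)/f,(v-cy)/f,1]); return o+d*(z-o[2])/d[2]
def proj(n,p,c=None):
    f,cx,cy,o,M=c or cam(n); q=M.T@(np.array(p)-o); return np.array([cx+f*q[0]/q[2],cy+f*q[1]/q[2]])
def save(n,name): 
    im=read_camera(n); cv2.imwrite('pics/'+name,im[:,:,::-1]); return im
E
python3 - <<'E'
from h import *
a=save('top','a.png');b=save('scene','b.png')
cv2.imwrite('pics/ab.png',cv2.resize(np.vstack([a,b])[:,:,::-1],(450,600)) if 0 else np.vstack([a[:,:,::-1],b[:,:,::-1]])[:, :])
for n in('top','scene'): print(camera_info(n))
print(status.observe())
for l in['tin_center','tin_mouth','tin_base','tray','mat','tape','jar','wrench','screwdriver','spray','oil']:
    r=models.regions_of('top',l)
    for x in r[:2]:
        m=x['mask'];v,u=np.nonzero(m); print(l,round(x['conf'],2),np.round(x['extent']),m.sum(),np.round(ray('top',u.mean(),v.mean(),0.03),3), cv2.minAreaRect(np.c_[u,v].astype(np.float32)))
E
```

```text
{'vfov': 55.36123055844491, 'cx': 252.82130738900426, 'cy': 191.28125826857814, 'origin': array([0.47896441, 0.0108525 , 1.19200841]), 'attitude': array([-3.08505555, -0.00926005, -1.57669567])}
{'vfov': 44.69321371474098, 'cx': 257.15098309777824, 'cy': 186.1103811052684, 'origin': array([1.16698   , 0.73262844, 1.40558312]), 'attitude': array([-2.51953333, -0.00550976,  2.46266011])}
{'time': 0.1, 'qpos': array([ 1.10501369e+00,  3.42633185e-01,  1.52492382e+00,  1.94671562e-05,
        1.27537319e+00, -1.45988068e-01]), 'qvel': array([ 0.00014306, -0.00247683, -0.00293043, -0.00093152,  0.00023853,
        0.00061349]), 'joint_efforts': array([ 2.61305744e-03, -4.32004058e+01, -2.44697946e+01,  7.21788662e-02,
        5.26150223e-02, -1.39510794e-05]), 'tool_pos': array([0.16486644, 0.49810215, 0.25112392]), 'tool_rot': array([-3.14027204e+00, -2.12991212e-04,  2.82179227e+00]), 'contact_force': array([ 0.03162575, -0.35657206, -0.51861223]), 'torque': array([ 0.02321745, -0.04280188,  0.00269835]), 'grip_force': 0.0, 'opening': 0.09175772178774362}
tin_center 0.74 [236. 168. 270.
[... 1596 characters left out ...]
3), (34.83633804321289, 20.347829818725586), 6.115502834320068)
spray 0.62 [ 81. 146. 111. 173.] 688 [0.647 0.493 0.03 ] ((97.73529052734375, 160.058837890625), (36.865413665771484, 21.585670471191406), 14.03624439239502)
spray 0.58 [383. 142. 421. 168.] 627 [ 0.656 -0.474  0.03 ] ((400.50006103515625, 155.99998474121094), (21.913463592529297, 33.98823165893555), 63.43495178222656)
oil 0.77 [383. 142. 415. 168.] 593 [ 0.657 -0.474  0.03 ] ((400.83941650390625, 155.05841064453125), (21.01719856262207, 33.83256149291992), 70.01689147949219)
oil 0.5 [233. 167. 265. 194.] 599 [0.579 0.004 0.03 ] ((251.32925415039062, 180.53659057617188), (32.57730484008789, 18.662927627563477), 6.34019136428833)
```

View pics/a.png

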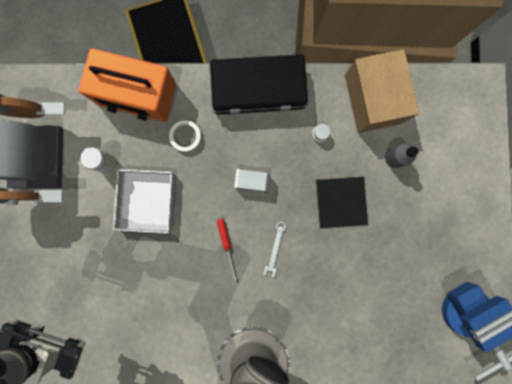

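View pics/b.png

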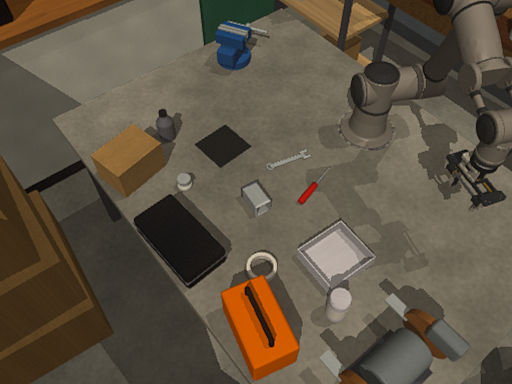

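The top view shows the tin at (252,180) with its mouth to the left, the tray at (144,201) and the mat at (342,202). The scene view agrees. The tool can only yaw, so I'll tip the tin by pivoting it in the fingers. First I'll move above it.

Request:
send_rows([
  {"offset": [-34,-20,0],"yaw": 0},
  {"offset": [-34,-20,0],"yaw": 0},
  {"offset": [-34,-20,0],"yaw": 0},
  {"offset": [-34,-20,0],"yaw": 0},
  {"offset": [-34,-20,0],"yaw": 0},
  {"offset": [-34,-20,0],"yaw": 0},
  {"offset": [-34,-20,0],"yaw": 0},
  {"offset": [-34,-20,0],"yaw": 0},
  {"offset": [-34,-20,0],"yaw": 0},
  {"offset": [-34,-20,0],"yaw": 0},
  {"offset": [-34,-20,0],"yaw": 0},
  {"offset": [-34,-20,0],"yaw": 0},
  {"offset": [-34,-20,0],"yaw": 0},
  {"offset": [-34,-20,0],"yaw": 0},
  {"offset": [-34,-20,0],"yaw": 0},
  {"offset": [0,0,0],"yaw": 0.14},
  {"offset": [0,0,0],"yaw": 0.14},
  {"offset": [0,0,0],"yaw": 0.14},
  {"offset": [0,0,0],"yaw": 0.14},
  {"offset": [0,0,0],"yaw": 0.14},
], hand=0)

```text
time: 2.65
tool_pos: [0.5549, 0.0532, 0.2517]
tool_rot: [3.142, -0.0, 2.116]
contact_force: [0.2, 0.4, -0.5]
opening: 0.0915
grip_force: 0.0
```

Request:
send_rows([
  {"offset": [0,0,0],"yaw": 0.14},
  {"offset": [0,0,0],"yaw": 0.14},
  {"offset": [0,0,0],"yaw": 0.14},
  {"offset": [0,0,0],"yaw": 0.14},
  {"offset": [0,0,0],"yaw": 0.12},
])

```text
time: 3.15
tool_pos: [0.5549, 0.0533, 0.2517]
tool_rot: [-3.142, -0.0, 1.436]
contact_force: [-0.4, 0.5, -0.5]
opening: 0.0919
grip_force: 0.0
```

```bash
cat >> h.py <<'E'
def go(x,y,z,yaw,s=None):
    s=s or status.observe(); p=s['tool_pos'];w=s['tool_rot'][2]
    d=np.array([x,y,z])-p; c,n=np.cos(w),np.sin(w)
    print('mm',np.round(1e3*np.array([c*d[0]+n*d[1],n*d[0]-c*d[1],-d[2]]),1),'toolyaw',round(-(yaw-w),3))
def fp(m,n,zz):
    v,u=np.nonzero(m);c=cam(n); return np.array([ray(n,a,b,zz,c)[:2] for a,b in zip(u,v)])
E
python3 - <<'E'
from h import *
save('wrist','w1.png'); s=status.observe(); print(s['tool_pos'],s['tool_rot'],camera_info('wrist'))
for l in['tin_center','tin_mouth']:
    for x in models.regions_of('wrist',l)[:2]: print(l,x['conf'],x['extent'],x['mask'].sum())
E
```

```text
[0.55487814 0.05329261 0.25171423] [ 3.14154936e+00 -1.29557057e-04  1.43092036e+00] {'vfov': 60.293712853485246, 'cx': 256.89314447244453, 'cy': 190.9070629977288, 'origin': array([0.5668564 , 0.13286803, 0.38457212]), 'attitude': array([ 2.83849255e+00,  5.79576407e-04, -1.40018218e-01])}
tin_center 0.61 [259.9, 152.8, 320.5, 261.7] 5550
tin_mouth 0.83 [260.7, 155.5, 316.0, 257.6] 5564
```

View pics/w1.png

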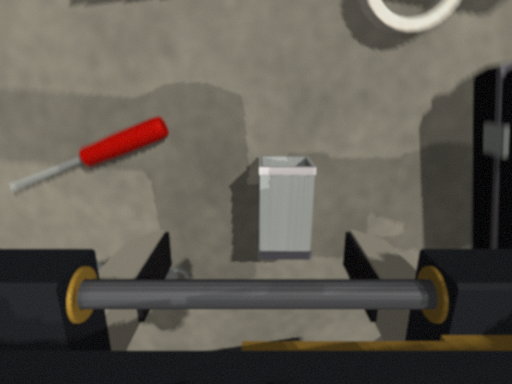

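The wrist view shows the tin's top face. The rim runs from (259,168) to (316,168) and the base edge from (259,258) to (310,258).

```bash
python3 - <<'E'
from h import *
c=cam('wrist')
P=[ray('wrist',u,v,.056,c)[:2] for u,v in((259,168),(316,168),(259,258),(310,258))]
print(np.round(P,4)); m=(P[0]+P[1])/2;b=(P[2]+P[3])/2;d=m-b
print(np.linalg.norm(P[0]-P[1]),np.linalg.norm(P[2]-P[3]),np.linalg.norm(d),np.arctan2(d[1],d[0]),(m+b)/2)
th=[np.arctan2(*(P[i]-P[j])[::-1]) for i,j in((0,2),(1,3))];print(th)
C=(m+b)/2
for x in models.regions_of('top','tray')[:1]+models.regions_of('top','mat')[:1]:
    z=.05 if x['mask'].sum()>3000 else .004
    q=fp(x['mask'],'top',z); r=cv2.minAreaRect(q.astype(np.float32)*1000); print(r)
w=th and np.mean(th); a=np.array([np.cos(w),np.sin(w)])
g=C-.03*a; go(g[0],g[1],.25,w); print(g,w)
E
```

```text
[[ 0.5578  0.0551]
 [ 0.6154  0.0478]
 [ 0.545  -0.0467]
 [ 0.6013 -0.0539]]
0.058090115915847826 0.0567012388533701 0.10262489049771191 1.4394326211024275 [5.79880983e-01 5.56873621e-04]
[np.float64(1.4461993359593075), np.float64(1.4326656140165372)]
((516.2799072265625, 340.42364501953125), (178.6029052734375, 188.36441040039062), 87.254638671875)
((509.63421630859375, -288.218017578125), (159.4131317138672, 159.3306884765625), 3.697678327560425)
mm [-79.2  31.3   1.7] toolyaw 0.005
[ 0.57595139 -0.02918465] 1.4394324749879224
```

Request:
send_rows([
  {"offset": [-40,16,0],"yaw": 0},
  {"offset": [-39,15,0],"yaw": 0},
  {"offset": [0,0,40],"yaw": 0},
  {"offset": [0,0,40],"yaw": 0},
  {"offset": [0,0,40],"yaw": 0},
  {"offset": [0,0,40],"yaw": 0},
  {"offset": [0,0,30],"yaw": 0},
  {"offset": [0,0,20],"yaw": 0},
  {"offset": [0,0,8],"yaw": 0},
  {"offset": [0,0,0],"yaw": 0},
  {"offset": [0,0,0],"yaw": 0},
])

```text
time: 4.5
tool_pos: [0.5762, -0.0291, 0.0347]
tool_rot: [3.14, -0.0, 1.443]
contact_force: [0.0, -0.5, -0.1]
opening: 0.0917
grip_force: 0.0
```

Request:
send_rows([
  {"offset": [0,0,0],"yaw": 0},
  {"offset": [0,0,0],"yaw": 0},
  {"offset": [0,0,0],"yaw": 0},
  {"offset": [0,0,0],"yaw": 0},
  {"offset": [0,0,0],"yaw": 0},
  {"offset": [0,0,0],"yaw": 0},
  {"offset": [0,0,0],"yaw": 0},
  {"offset": [0,0,0],"yaw": 0},
  {"offset": [0,0,0],"yaw": 0},
  {"offset": [0,0,0],"yaw": 0},
], hand=1, squeeze=55)

```text
time: 5.5
tool_pos: [0.5755, -0.029, 0.0339]
tool_rot: [3.141, -0.0, 1.442]
contact_force: [-0.9, 0.7, 4.4]
opening: 0.0558
grip_force: 55.0
```

Request:
send_rows([
  {"offset": [0,0,-4],"yaw": 0},
  {"offset": [0,0,-8],"yaw": 0},
  {"offset": [0,0,-8],"yaw": 0},
  {"offset": [0,0,-4],"yaw": 0},
  {"offset": [0,0,0],"yaw": 0},
  {"offset": [0,0,0],"yaw": 0},
])

```text
time: 6.1
tool_pos: [0.5754, -0.029, 0.0578]
tool_rot: [3.142, -0.0, 1.442]
contact_force: [-0.2, 0.5, -2.7]
opening: 0.0558
grip_force: 55.0
```

```bash
python3 - <<'E'
from h import *
save('wrist','w2.png')
E
```

```text
(no output)
```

View pics/w2.png

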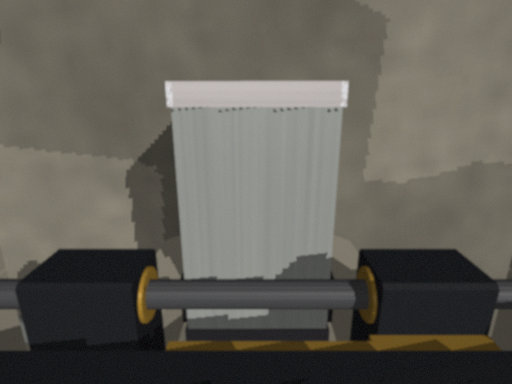

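The tin is held level: its mouth rim is at row 81, as predicted for a horizontal tin. Now I'll carry it to the tray.

Request:
send_rows([
  {"offset": [0,0,-16],"yaw": 0},
  {"offset": [5,-2,-16],"yaw": 0},
  {"offset": [12,-4,-16],"yaw": 0},
  {"offset": [20,-6,0],"yaw": 0},
  {"offset": [24,-8,0],"yaw": 0},
  {"offset": [24,-8,0],"yaw": 0},
  {"offset": [24,-8,0],"yaw": 0},
  {"offset": [24,-8,0],"yaw": 0},
  {"offset": [24,-8,0],"yaw": 0},
  {"offset": [24,-8,0],"yaw": 0},
  {"offset": [24,-8,0],"yaw": 0},
  {"offset": [24,-8,0],"yaw": 0},
  {"offset": [24,-8,0],"yaw": 0},
  {"offset": [24,-8,0],"yaw": 0},
  {"offset": [20,-6,0],"yaw": 0},
  {"offset": [16,-5,0],"yaw": 0},
  {"offset": [12,-4,0],"yaw": 0},
  {"offset": [8,-2,0],"yaw": 0},
  {"offset": [0,0,0],"yaw": 0},
  {"offset": [0,0,0],"yaw": 0},
])

```text
time: 8.15
tool_pos: [0.5103, 0.3147, 0.1056]
tool_rot: [-3.141, 0.0, 1.442]
contact_force: [0.8, -0.5, -3.8]
opening: 0.0559
grip_force: 55.0
```

Request:
send_rows([
  {"offset": [0,0,0],"yaw": 0},
  {"offset": [0,0,0],"yaw": 0},
  {"offset": [0,0,0],"yaw": 0},
  {"offset": [0,0,0],"yaw": 0},
  {"offset": [0,0,0],"yaw": 0},
  {"offset": [0,0,0],"yaw": 0},
  {"offset": [0,0,0],"yaw": 0},
  {"offset": [0,0,0],"yaw": 0},
], squeeze=10)

```text
time: 8.95
tool_pos: [0.5102, 0.3152, 0.1058]
tool_rot: [3.142, -0.0, 1.442]
contact_force: [-0.6, -0.3, -3.8]
opening: 0.0557
grip_force: 10.0
```

```bash
python3 - <<'E'
from h import *
a=save('wrist','w3.png');b=save('scene','s3.png')
cv2.imwrite('pics/c3.png',np.hstack([cv2.resize(a,(400,300)),cv2.resize(b[190:310,270:430],(400,300))])[:,:,::-1])
for l in['tin_mouth','nut0_center']:
    for x in models.regions_of('scene',l)[:4]: print(l,x['conf'],x['extent'],x['mask'].sum())
E
```

```text
tin_mouth 0.83 [327.9, 230.8, 361.7, 268.0] 582
```

View pics/c3.png

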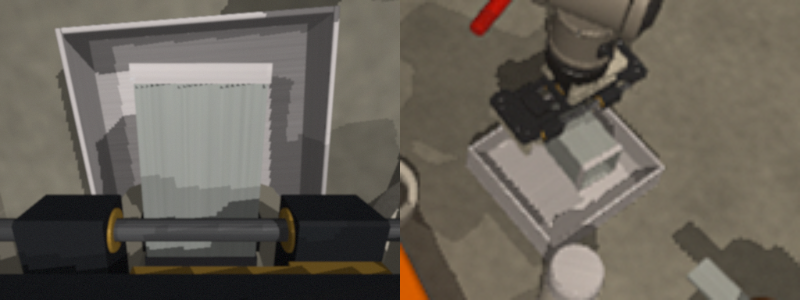

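Still level at 10 N: the wrist crop shows the rim high up, and the scene crop shows the tin over the tray. I'll set it down in the tray and regrip it lightly at the very base end. When I lift, the mouth should stay down.

Request:
send_rows([
  {"offset": [5,0,10],"yaw": 0},
  {"offset": [5,0,15],"yaw": 0},
  {"offset": [0,0,15],"yaw": 0},
  {"offset": [0,0,12],"yaw": 0},
  {"offset": [0,0,8],"yaw": 0},
  {"offset": [0,0,4],"yaw": 0},
  {"offset": [0,0,2],"yaw": 0},
  {"offset": [0,0,1],"yaw": 0},
  {"offset": [0,0,0],"yaw": 0},
], squeeze=20)

```text
time: 10.05
tool_pos: [0.5118, 0.3252, 0.0391]
tool_rot: [3.141, -0.001, 1.442]
contact_force: [0.2, -0.3, -3.4]
opening: 0.0555
grip_force: 20.0
```

Request:
send_rows([
  {"offset": [0,0,0],"yaw": 0},
  {"offset": [0,0,0],"yaw": 0},
  {"offset": [0,0,0],"yaw": 0},
  {"offset": [-9,0,-4],"yaw": 0},
  {"offset": [-9,0,-4],"yaw": 0},
  {"offset": [0,0,0],"yaw": 0},
], hand=0.25)

```text
time: 10.65
tool_pos: [0.5094, 0.306, 0.0476]
tool_rot: [3.141, -0.0, 1.441]
contact_force: [0.1, 0.5, 0.2]
opening: 0.0687
grip_force: 0.0
```

Request:
send_rows([
  {"offset": [0,0,0],"yaw": 0},
  {"offset": [0,0,0],"yaw": 0},
  {"offset": [0,0,0],"yaw": 0},
  {"offset": [0,0,0],"yaw": 0},
  {"offset": [0,0,0],"yaw": 0},
  {"offset": [0,0,0],"yaw": 0},
], hand=1, squeeze=5)

```text
time: 11.25
tool_pos: [0.5093, 0.3073, 0.0468]
tool_rot: [3.141, -0.0, 1.442]
contact_force: [-0.1, -1.9, 2.4]
opening: 0.0559
grip_force: 5.0
```

Lift along an arc so that the mouth can stay on the tray floor.

Request:
send_rows([
  {"offset": [0,0,-6],"yaw": 0},
  {"offset": [1,0,-8],"yaw": 0},
  {"offset": [2,0,-8],"yaw": 0},
  {"offset": [3,0,-8],"yaw": 0},
  {"offset": [3,0,-8],"yaw": 0},
  {"offset": [4,0,-8],"yaw": 0},
  {"offset": [4,0,-8],"yaw": 0},
  {"offset": [5,0,-8],"yaw": 0},
  {"offset": [5,0,-6],"yaw": 0},
  {"offset": [4,0,-6],"yaw": 0},
  {"offset": [0,0,0],"yaw": 0},
  {"offset": [0,0,0],"yaw": 0},
])

```text
time: 12.45
tool_pos: [0.5131, 0.338, 0.1207]
tool_rot: [3.142, 0.0, 1.442]
contact_force: [0.1, -1.1, -0.8]
opening: 0.0557
grip_force: 5.0
```

```bash
python3 - <<'E'
from h import *
a=save('wrist','w4.png');b=save('scene','s4.png')
cv2.imwrite('pics/c4.png',np.hstack([cv2.resize(a,(400,300)),cv2.resize(b[190:310,270:430],(400,300))])[:,:,::-1])
for l in['nut0_center']:
  for n in('wrist','scene'):
    for x in models.regions_of(n,l)[:5]: print(n,l,x['conf'],x['extent'],x['mask'].sum())
E
```

```text
(no output)
```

View pics/c4.png

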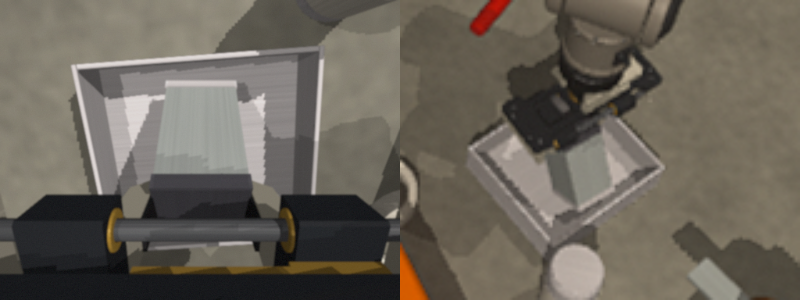

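The tin has pivoted mouth-down: the dark base seam is now at crop row 180 and the mouth is resting near the tray floor. I'll lift further so the nuts come out.

Request:
send_rows([
  {"offset": [3,0,-6],"yaw": 0},
  {"offset": [3,0,-6],"yaw": 0},
  {"offset": [0,0,-8],"yaw": 0},
  {"offset": [0,0,-8],"yaw": 0},
  {"offset": [0,0,-8],"yaw": 0},
  {"offset": [0,0,0],"yaw": 0},
  {"offset": [0,0,0],"yaw": 0},
  {"offset": [0,0,0],"yaw": 0},
])

```text
time: 13.45
tool_pos: [0.5137, 0.3438, 0.1564]
tool_rot: [-3.141, 0.0, 1.442]
contact_force: [-0.6, 0.5, -1.2]
opening: 0.0563
grip_force: 5.0
```

```bash
python3 - <<'E'
from h import *
a=save('wrist','w5.png');b=save('scene','s5.png')
cv2.imwrite('pics/c5.png',np.hstack([cv2.resize(a,(400,300)),cv2.resize(b[190:310,270:430],(400,300))])[:,:,::-1])
for l in['nut0_center']:
  for n in('wrist','scene'):
    for x in models.regions_of(n,l)[:5]: print(n,l,x['conf'],x['extent'],x['mask'].sum())
E
```

```text
wrist nut0_center 0.53 [119.4, 71.4, 392.2, 253.1] 28105
wrist nut0_center 0.27 [190.4, 119.3, 323.9, 278.4] 17547
```

View pics/c5.png

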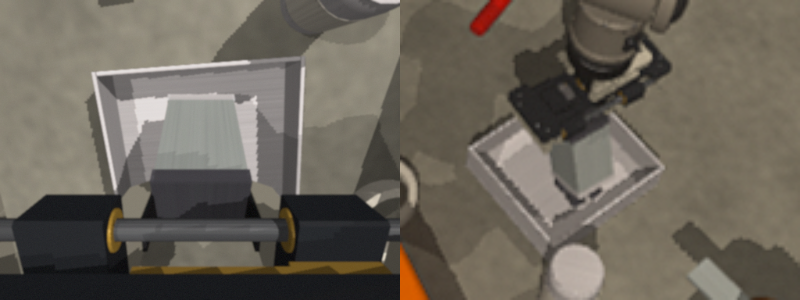

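The weight has fallen from 3.4 to about 1.2 N, so the nuts look to be out; dark bits show under the mouth in the scene crop. I'll lift with a small shake, then check the tray.

Request:
send_rows([
  {"offset": [0,0,-10],"yaw": 0},
  {"offset": [6,0,0],"yaw": 0},
  {"offset": [-6,0,0],"yaw": 0},
  {"offset": [6,0,0],"yaw": 0},
  {"offset": [-6,0,0],"yaw": 0},
  {"offset": [0,0,-15],"yaw": 0},
  {"offset": [0,0,-15],"yaw": 0},
  {"offset": [0,0,0],"yaw": 0},
  {"offset": [0,0,0],"yaw": 0},
], squeeze=7)

```text
time: 14.55
tool_pos: [0.5138, 0.3437, 0.1965]
tool_rot: [3.142, -0.0, 1.442]
contact_force: [0.2, 0.6, -1.4]
opening: 0.0562
grip_force: 7.0
```

```bash
python3 - <<'E'
from h import *
w=save('wrist','w6.png');b=save('scene','s6.png');t=save('top','t6.png')
cv2.imwrite('pics/c6.png',np.hstack([cv2.resize(w,(266,300)),cv2.resize(b[190:310,270:430],(266,300),interpolation=2),cv2.resize(t[160:240,105:185],(266,300),interpolation=2)])[:,:,::-1])
print(np.mean([status.observe()['contact_force'] for _ in range(3)],0))
for n in('wrist','scene','top'):
    for x in models.regions_of(n,'nut0_center')[:5]: print(n,x['conf'],x['extent'],x['mask'].sum())
E
```

```text
[-0.6106988   0.09506266 -1.80970468]
scene 0.54 [331.9, 261.1, 337.5, 267.0] 35
```

View pics/c6.png

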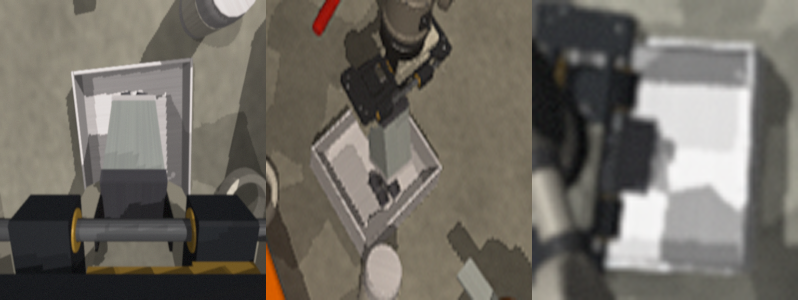

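The scene crop shows a cluster of nuts in the tray, and the wrist force matches the empty tin. Now I'll carry it to the mat.

Request:
send_rows([
  {"offset": [-15,2,0],"yaw": 0},
  {"offset": [-25,3,0],"yaw": 0},
  {"offset": [-35,4,0],"yaw": 0},
  {"offset": [-35,5,0],"yaw": 0},
  {"offset": [-35,5,0],"yaw": 0},
  {"offset": [-35,5,0],"yaw": 0},
  {"offset": [-35,5,0],"yaw": 0},
  {"offset": [-35,5,0],"yaw": 0},
  {"offset": [-35,5,0],"yaw": 0},
  {"offset": [-35,5,0],"yaw": 0},
  {"offset": [-35,5,0],"yaw": 0},
  {"offset": [-35,5,0],"yaw": 0},
  {"offset": [-35,5,0],"yaw": 0},
  {"offset": [-35,5,0],"yaw": 0},
  {"offset": [-35,5,0],"yaw": 0},
  {"offset": [-35,5,0],"yaw": 0},
  {"offset": [-28,3,0],"yaw": 0},
  {"offset": [-18,2,0],"yaw": 0},
  {"offset": [-8,1,0],"yaw": 0},
  {"offset": [0,0,0],"yaw": 0},
], squeeze=15)

```text
time: 16.85
tool_pos: [0.5178, -0.246, 0.1965]
tool_rot: [-3.141, -0.0, 1.441]
contact_force: [-0.2, 0.1, -1.2]
opening: 0.0559
grip_force: 15.0
```

```bash
python3 - <<'E'
from h import *
w=save('wrist','w7.png');b=save('scene','s7.png');t=save('top','t7.png')
i=lambda a:cv2.resize(a,(266,266),interpolation=2)
cv2.imwrite('pics/c7.png',np.hstack([i(w),i(b[205:305,285:385]),i(t[165:235,110:180])])[:,:,::-1])
for n in('wrist','scene','top'):
    for x in models.regions_of(n,'nut0_center')[:5]: print(n,x['conf'],x['extent'],x['mask'].sum())
E
```

```text
scene 0.37 [330.7, 262.5, 336.6, 269.6] 37
top 0.59 [136.9, 196.0, 143.7, 202.8] 22
```

View pics/c7.png

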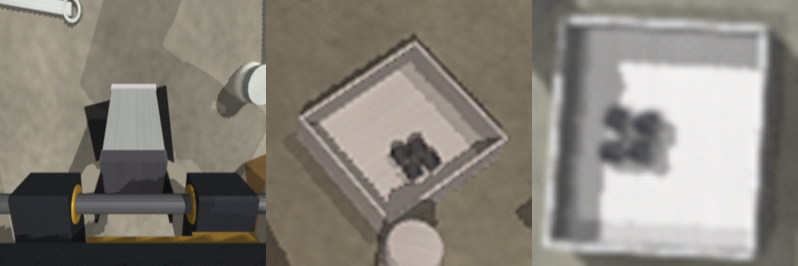

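All four nuts are in the tray: the right-hand crop shows them clustered, and the scene crop agrees. The tin hangs about 60° mouth-down over the mat. I'll lower it along an arc so it lies down on the mat.

Request:
send_rows([
  {"offset": [0,0,20],"yaw": 0},
  {"offset": [0,0,25],"yaw": 0},
  {"offset": [0,0,15],"yaw": 0},
  {"offset": [0,0,10],"yaw": 0},
  {"offset": [0,0,8],"yaw": 0},
  {"offset": [-9,0,5],"yaw": 0},
  {"offset": [-9,0,4],"yaw": 0},
  {"offset": [-9,0,4],"yaw": 0},
  {"offset": [-8,0,4],"yaw": 0},
  {"offset": [-8,0,5],"yaw": 0},
  {"offset": [-7,0,6],"yaw": 0},
  {"offset": [-7,0,6],"yaw": 0},
  {"offset": [-6,0,7],"yaw": 0},
  {"offset": [-5,0,7],"yaw": 0},
  {"offset": [-5,0,8],"yaw": 0},
  {"offset": [-4,0,8],"yaw": 0},
  {"offset": [-3,0,6],"yaw": 0},
  {"offset": [0,0,2],"yaw": 0},
  {"offset": [0,0,0],"yaw": 0},
], squeeze=7)

```text
time: 19.05
tool_pos: [0.5074, -0.3241, 0.0458]
tool_rot: [-3.14, -0.001, 1.442]
contact_force: [-0.7, -0.3, -1.4]
opening: 0.0559
grip_force: 7.0
```

Request:
send_rows([
  {"offset": [0,0,0],"yaw": 0},
  {"offset": [0,0,0],"yaw": 0},
  {"offset": [0,0,0],"yaw": 0},
  {"offset": [0,0,0],"yaw": 0},
  {"offset": [0,0,0],"yaw": 0},
], hand=0)

```text
time: 19.55
tool_pos: [0.5079, -0.3247, 0.0468]
tool_rot: [3.141, -0.0, 1.442]
contact_force: [-0.1, 0.4, 0.6]
opening: 0.09
grip_force: 0.0
```

```bash
python3 - <<'E'
from h import *
w=save('wrist','w8.png');s=status.observe();print(s['tool_pos'],s['opening'])
for x in models.regions_of('wrist','tin_mouth')[:2]:
    print(x['conf'],x['extent'],x['mask'].sum())
p=s['tool_pos'];a=s['tool_rot'][2];X=np.array([np.cos(a),np.sin(a),0]);Y=np.array([X[1],-X[0],0])
c=cam('wrist')
for sgn in(-1,1): print('expected mouth top corners',proj('wrist',[*(p+100*1e-3*X+sgn*.028*Y)[:2],.06],c))
g=cv2.cvtColor(w,cv2.COLOR_RGB2GRAY); print(g[40:200:4,256])
E
```

```text
[ 0.50788661 -0.32478253  0.04682411] 0.09062463618172888
0.94 [169.3, 54.5, 342.4, 315.6] 34704
expected mouth top corners [169.44500336  25.07698701]
expected mouth top corners [340.32701274  25.0270712 ]
[ 34  37  35  37 202 240 238 236 236 231 231 196 207 206 205 204 204 204
 202 203 205 201 202 201 201 199 201 200 198 198 199 198 198 198 197 197
 198 195 196 197]
```

The tin lies flat on the mat with its mouth edge at row 55, about 90 mm ahead of the TCP. I'll regrip near the mouth.

Request:
send_rows([
  {"offset": [25,0,0],"yaw": 0},
  {"offset": [35,0,0],"yaw": 0},
  {"offset": [20,0,4],"yaw": 0},
  {"offset": [0,0,5],"yaw": 0},
  {"offset": [0,0,0],"yaw": 0},
])

```text
time: 20.15
tool_pos: [0.518, -0.2453, 0.0372]
tool_rot: [-3.141, -0.0, 1.443]
contact_force: [1.0, 0.2, -0.6]
opening: 0.092
grip_force: 0.0
```

Request:
send_rows([
  {"offset": [0,0,0],"yaw": 0},
  {"offset": [0,0,0],"yaw": 0},
  {"offset": [0,0,0],"yaw": 0},
  {"offset": [0,0,0],"yaw": 0},
  {"offset": [0,0,0],"yaw": 0},
  {"offset": [0,0,0],"yaw": 0},
  {"offset": [0,0,0],"yaw": 0},
  {"offset": [0,0,0],"yaw": 0},
  {"offset": [0,0,-5],"yaw": 0},
  {"offset": [10,0,-5],"yaw": 0},
  {"offset": [20,0,0],"yaw": 0},
  {"offset": [20,0,0],"yaw": 0},
  {"offset": [20,0,0],"yaw": 0},
  {"offset": [10,0,5],"yaw": 0},
  {"offset": [0,0,4],"yaw": 0},
  {"offset": [0,0,0],"yaw": 0},
], hand=1, squeeze=25)

```text
time: 21.75
tool_pos: [0.5281, -0.166, 0.0381]
tool_rot: [-3.141, -0.0, 1.442]
contact_force: [0.2, 0.4, -2.2]
opening: 0.0562
grip_force: 25.0
```

Request:
send_rows([
  {"offset": [0,0,0],"yaw": 0},
  {"offset": [0,0,0],"yaw": 0},
  {"offset": [-3,0,-8],"yaw": 0},
  {"offset": [-3,0,-8],"yaw": 0},
  {"offset": [-4,0,-7],"yaw": 0},
  {"offset": [-5,0,-7],"yaw": 0},
  {"offset": [-5,0,-7],"yaw": 0},
  {"offset": [-6,0,-6],"yaw": 0},
  {"offset": [-7,0,-6],"yaw": 0},
  {"offset": [-7,0,-5],"yaw": 0},
  {"offset": [-8,0,-4],"yaw": 0},
  {"offset": [-8,0,-4],"yaw": 0},
  {"offset": [-8,0,-3],"yaw": 0},
  {"offset": [-8,0,-3],"yaw": 0},
  {"offset": [-8,0,-1],"yaw": 0},
  {"offset": [-8,0,-1],"yaw": 0},
  {"offset": [-8,0,0],"yaw": 0},
  {"offset": [-8,0,1],"yaw": 0},
  {"offset": [-7,0,1],"yaw": 0},
  {"offset": [0,0,0],"yaw": 0},
], squeeze=6)

```text
time: 23.75
tool_pos: [0.5139, -0.2771, 0.1063]
tool_rot: [-3.141, -0.0, 1.441]
contact_force: [-0.7, 0.5, -2.1]
opening: 0.0559
grip_force: 6.0
```

```bash
python3 - <<'E'
from h import *
w=save('wrist','w9.png');b=save('scene','s9.png');s=status.observe();print(s['tool_pos'],s['contact_force'])
i=lambda a:cv2.resize(a,(380,380),interpolation=2)
cv2.imwrite('pics/c9.png',np.hstack([i(w),i(b[100:190,170:260])])[:,:,::-1])
E
```

```text
[ 0.51399396 -0.27616911  0.10647058] [-0.0669879   0.11327872 -1.85596032]
```

View pics/c9.png

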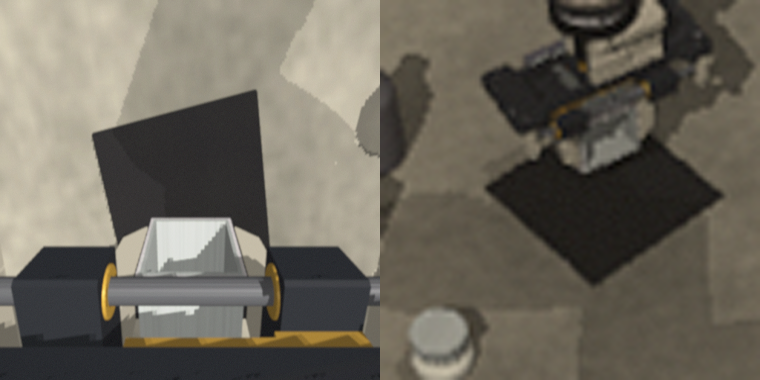

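The wrist crop shows the tin open towards the camera, with one rim edge at crop row 218. The scene crop shows it over the mat. I'll work out the tilt by fitting the outline.

```bash
cat > fit.py <<'E'
from h import *
def fit():
    s=status.observe();p=s['tool_pos'];a=s['tool_rot'][2];X=np.array([np.cos(a),np.sin(a),0]);Y=np.array([X[1],-X[0],0]);Z=np.array([0,0,1.])
    M={}
    for n in('wrist','scene','top'):
        read_camera(n); r=[x for x in models.regions_of(n,'tin_mouth') if x['conf']>.4]
        if r: M[n]=(r[0]['mask'],cam(n)); print(n,r[0]['conf'],r[0]['extent'],r[0]['mask'].sum())
    for n in M:
      out=[]
      for th in range(-20,121,5):
        for A in (.005,.01,.016):
          t=np.radians(th); ax=np.cos(t)*X+np.sin(t)*Z; az=-np.sin(t)*X+np.cos(t)*Z
          c=p-.006*Z+ax*(A-.0525)
          q=np.array([proj(n,c+i*.0525*ax+j*.028*Y+k*.028*az,M[n][1]) for i in(-1,1) for j in(-1,1) for k in(-1,1)])
          im=np.zeros((384,512),np.uint8);cv2.fillConvexPoly(im,cv2.convexHull(q.astype(np.int32)),1)
          m=M[n][0].copy()
          if n=='wrist': im[270:]=0;m=m.copy();m[270:]=0
          out.append((round((m&(im>0)).sum()/max(1,(m|(im>0)).sum()),3),th,A))
      print(n,sorted(out)[::-1][:6])
fit()
E
python3 fit.py; python3 - <<'E'
import cv2
g=cv2.imread('pics/w9.png',0)
print(g[205:275:3,257]); 
for r in(215,220,224,230,240,250,260,268): print(r,g[r,170:345:5])
E
```

```text
wrist 0.67 [182.1, 219.4, 332.7, 341.7] 12263
scene 0.69 [206.5, 112.2, 235.7, 141.3] 150
wrist [(np.float64(0.941), 5, 0.01), (np.float64(0.94), -10, 0.016), (np.float64(0.901), -5, 0.016), (np.float64(0.895), 20, 0.005), (np.float64(0.895), 15, 0.005), (np.float64(0.895), 0, 0.01)]
scene [(np.float64(0.318), 55, 0.016), (np.float64(0.314), 55, 0.01), (np.float64(0.309), 50, 0.016), (np.float64(0.307), 50, 0.01), (np.float64(0.302), 55, 0.005), (np.float64(0.292), 60, 0.016)]
[ 45  46  47  47  44 132 201 224 224 224 224 225 224 225 224 224 223 224
 223 140 130 130 129 146]
215 [53 52 54 53 53 52 55 49 53 55 51 44 46 44 45 45 46 46 43 44 48 43 45 44
 45 44 46 45 45 46 45 46 47 43 44]
220 [ 54  55  52  52  54  55  53 141 137 136 137 137 134 136 135 135 136 133
 133 137 137 136 134 132 130 134 136 135 109  43  46  43  42  43  40]
224 [ 52  51  53  54  50  49  56 194 185 215 211 211 217 218 217 216 218 218
 218 214 217 219 213 217 208 218 215 168 193  41  43  45  43  42  45]
230 [ 55  53  52  50  92 162 155 171 180 221 219 218 223 225 224 223 225 224
 225 222 223 225 219 223 217 197 135 113 185 122 149  69  43  45  41]
240 [186 187 190 189 189 158 190 158 164 222 218 217 223 223 223 223 225 224
 225 221 223 223 220 189 125 128 128  95 154 205 162 188 190 188 189]
250 [189 188 189 189 171 200 165 154 160 220 218 217 222 223 222 223 224 224
 223 220 220 180 125 129 125 128 130  94  93 167 197 182 187 187 189]
260 [190 189 190 183 199 169 155 154 152 222 219 207 192 223 222 224 220 216
 188 148 127 127 127 130 126 127 129  93  96  98 117 107 121 130 185]
268 [188 187 188 142 187 155 154 153 151 221 167 124 128 131 126 130 130 130
 130 125 128 129 126 130 125 126 124  96  95  95 104 121  91 119 120]
```

The numbers fit a tin that is still about level: lower lip at row 220, 108 px wide, and upper lip near row 278. At 6 N the pads hold it. I'll raise it a little and ease the grip.

Request:
send_rows([
  {"offset": [0,0,-10],"yaw": 0},
  {"offset": [0,0,-8],"yaw": 0},
  {"offset": [0,0,0],"yaw": 0},
  {"offset": [0,0,0],"yaw": 0},
  {"offset": [0,0,-5],"yaw": 0},
  {"offset": [0,0,5],"yaw": 0},
  {"offset": [0,0,-5],"yaw": 0},
  {"offset": [0,0,5],"yaw": 0},
  {"offset": [0,0,0],"yaw": 0},
  {"offset": [0,0,0],"yaw": 0},
], squeeze=3)

```text
time: 25.15
tool_pos: [0.514, -0.2761, 0.1243]
tool_rot: [-3.141, -0.0, 1.442]
contact_force: [-0.5, 0.3, -1.8]
opening: 0.0557
grip_force: 3.0
```

```bash
python3 fit.py
```

```text
wrist 0.78 [192.0, 164.5, 323.9, 318.3] 15202
scene 0.91 [215.6, 121.9, 239.6, 152.9] 494
top 0.5 [328.9, 188.4, 340.0, 207.5] 193
wrist [(np.float64(0.958), 90, 0.01), (np.float64(0.947), 90, 0.005), (np.float64(0.939), 90, 0.016), (np.float64(0.89), 95, 0.016), (np.float64(0.889), 95, 0.01), (np.float64(0.889), 85, 0.005)]
scene [(np.float64(0.756), 100, 0.005), (np.float64(0.748), 105, 0.005), (np.float64(0.741), 105, 0.01), (np.float64(0.74), 110, 0.01), (np.float64(0.738), 110, 0.005), (np.float64(0.738), 100, 0.01)]
top [(np.float64(0.334), 90, 0.005), (np.float64(0.328), 90, 0.01), (np.float64(0.323), 90, 0.016), (np.float64(0.311), 95, 0.005), (np.float64(0.304), 95, 0.01), (np.float64(0.299), 95, 0.016)]
```

The tin now hangs upright (90°) over the mat. I'll lower it, let go and back off upwards.

Request:
send_rows([
  {"offset": [0,0,6],"yaw": 0},
  {"offset": [0,0,5],"yaw": 0},
  {"offset": [0,0,3],"yaw": 0},
  {"offset": [0,0,2],"yaw": 0},
  {"offset": [0,0,2],"yaw": 0},
  {"offset": [0,0,1],"yaw": 0},
  {"offset": [0,0,1],"yaw": 0},
  {"offset": [0,0,1],"yaw": 0},
  {"offset": [0,0,0],"yaw": 0},
  {"offset": [0,0,0],"yaw": 0},
])

```text
time: 26.45
tool_pos: [0.514, -0.2762, 0.1037]
tool_rot: [-3.141, -0.0, 1.442]
contact_force: [-3.7, -1.4, 3.6]
opening: 0.0562
grip_force: 3.0
```

Force is up, so the base is in contact.

Request:
send_rows([
  {"offset": [0,0,0],"yaw": 0},
  {"offset": [0,0,0],"yaw": 0},
  {"offset": [0,0,0],"yaw": 0},
  {"offset": [0,0,0],"yaw": 0},
  {"offset": [0,0,0],"yaw": 0},
  {"offset": [0,0,0],"yaw": 0},
  {"offset": [0,0,-10],"yaw": 0},
  {"offset": [0,0,-20],"yaw": 0},
  {"offset": [0,0,-30],"yaw": 0},
  {"offset": [0,0,-40],"yaw": 0},
  {"offset": [0,0,-40],"yaw": 0},
  {"offset": [0,0,0],"yaw": 0},
  {"offset": [0,0,0],"yaw": 0},
  {"offset": [0,0,0],"yaw": 0},
], hand=0)

```text
time: 27.85
tool_pos: [0.5136, -0.2758, 0.2429]
tool_rot: [-3.14, -0.001, 1.442]
contact_force: [0.6, 0.5, -0.0]
opening: 0.092
grip_force: 0.0
```

```bash
python3 - <<'E'
from h import *
s=status.observe();print(s['tool_pos'],s['opening'],s['time'])
a=1.442;X=np.array([np.cos(a),np.sin(a),0]);Y=np.array([X[1],-X[0],0]);Z=np.array([0,0,1.])
for n in('wrist','scene'):
    save(n,n+'_end.png'); r=models.regions_of(n,'tin_mouth')[:1]; c=cam(n)
    for x in r:
        m=x['mask'];best=[]
        for dx in range(-12,13,3):
          for dy in range(-12,13,3):
            o=np.array([.514+dx/1e3,-.276+dy/1e3,.0565])
            for nm,h in(('up',(.028,.028,.0525)),('lying',(.0525,.028,.028))):
              oo=o.copy();oo[2]=.004+h[2]
              q=np.array([proj(n,oo+i*h[0]*X+j*h[1]*Y+k*h[2]*Z,c) for i in(-1,1) for j in(-1,1) for k in(-1,1)])
              im=np.zeros((384,512),np.uint8);cv2.fillConvexPoly(im,cv2.convexHull(q.astype(np.int32)),1)
              best.append((round((m&(im>0)).sum()/(m|(im>0)).sum(),3),nm,dx,dy))
        print(n,x['conf'],x['extent'],sorted(best)[::-1][:3],max(b for b in best if b[1]=='lying'))
for l in('nut0_center',):
    for x in models.regions_of('scene',l)[:4]: print(x['conf'],x['extent'],x['mask'].sum())
im0=cv2.imread('pics/b.png',0);im1=cv2.imread('pics/scene_end.png',0)
d=(cv2.absdiff(im0,im1)>40).astype(np.uint8);k,_,st,_=cv2.connectedComponentsWithStats(d)
print([list(map(int,t)) for t in st[1:] if t[4]>25])
E
```

```text
[ 0.5136236  -0.27583618  0.24289598] 0.09201314875096923 27.85
wrist 0.71 [222.8, 136.0, 294.4, 221.0] [(np.float64(0.948), 'up', 0, 0), (np.float64(0.928), 'up', 0, -3), (np.float64(0.887), 'up', 0, 3)] (np.float64(0.679), 'lying', 0, -12)
0.41 [331.1, 260.7, 338.6, 267.1] 39
[[247, 0, 42, 22, 427], [308, 0, 22, 24, 219], [343, 0, 11, 5, 33], [441, 0, 13, 5, 37], [458, 0, 44, 17, 218], [346, 3, 24, 34, 510], [458, 4, 52, 83, 1764], [329, 6, 15, 30, 266], [201, 8, 27, 29, 513], [231, 12, 12, 7, 57], [277, 21, 25, 13, 98], [219, 25, 11, 6, 31], [251, 27, 16, 6, 37], [232, 35, 12, 6, 38], [305, 39, 26, 12, 44], [200, 40, 21, 25, 256], [346, 54, 14, 20, 82], [357, 54, 31, 30, 370], [319, 59, 8, 10, 26], [190, 66, 59, 43, 779], [347, 68, 6, 20, 31], [405, 68, 12, 9, 42], [351, 77, 5, 11, 28], [400, 84, 106, 125, 3975], [230, 93, 4, 12, 30], [475, 95, 10, 12, 62], [387, 106, 12, 17, 43], [493, 111, 19, 29, 308], [214, 125, 20, 28, 417], [375, 125, 36, 23, 545], [243, 184, 22, 18, 226], [256, 199, 14, 9, 39], [331, 255, 20, 19, 219]]
```

The tin fits an upright pose on the mat (IoU 0.95). The only picture changes away from the arm and its shadow are at the tin's old spot, the tray and the mat.

```bash
python3 -c "
from cell import ticket
print(ticket.hand_in())"
```

```text
the job is handed in; nothing more can be done
None
```

All four nuts are in the tray, the empty tin stands upright and released on the mat, nothing else appears to have moved, and the job is handed in at about 28 s (no verdict was returned).

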